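Open the stirrer guard and hold its gate wide

TASK

A colleague needs both hands to lift the flask off the stirrer, so open the guard's self-closing gate and hold it for them. First pinch the two tabs of the slide bolt together so the bolt comes fully off the gate (it stays back by itself), then squeeze the sprung grip on top of the gate and, keeping it squeezed, swing the gate steadily towards you, past the detent that would park it half open, until it stands square to the front of the guard or wider. Finish still gripping the squeezed grip and holding the gate wide open; leave the flask and everything else on the bench as it stands.

Things in the scene. Friction and masses are not known exactly. Their poses are not given: they have to be found in the camera images.
- guard: Splash guard round a stirrer, fixed to the bench: white tube frame, clear panes, open top, 342 wide (y) x 242 deep (x), frame top at z 170 mm. Origin on the bench, middle of its front; x to its back, y to its left, z up. Front: gate on the left (y -18 to 165 mm), fixed pane with the slide bolt on the right. Detent housing on the hinge post, y 191 to 226 mm, up to z 191 mm.
- bolt (a joint): Draw of the steel slide bolt in m: 0 = its 8 mm rod fully across the front of the gate's free stile; off the gate from 0.010; 0.016 = fully drawn (stop). No spring: about 4 N of friction, stays where left. May start drawn by up to 3 mm.
- bolt_tab (a point): Moving tab of the slide bolt: upright steel plate 24 mm wide (guard x), 6 mm thick (guard y), top at z 220 mm, 50 mm above the frame. Site on its outer (left, +y) face, mid-width, 10 mm below its top. Drawing the bolt moves it to guard -y, towards the fixed tab. Axes as the guard.
- fixed_tab (a point): Fixed tab of the slide bolt, same plate, part of the guard. Site on its outer (right, -y) face, mid-width, 10 mm below its top, at guard (-18, -112, 210) mm. The tabs' outer faces are 50 mm apart with the bolt at 0, 34 mm when fully drawn. Nothing within 25 mm of the outer faces above z 190 mm. Axes as the guard.
- gate_swing (a joint): Gate angle in rad: 0 shut, grows as it swings out to the robot's side about the upright hinge at its left end (clockwise from above); 1.57 square to the front, end stop 1.83. A spring closes it: 0.1 N m shut, 0.29 N m at 1.57. The detent adds about 1 N m between about 0.7 and 0.9; let go beyond it, the gate falls back to about 1.05.
- gate_hinge (a point): Point on the gate's upright hinge axis, z 210 mm (guard x -12, y 165 mm). Turns with the gate: its -y points along the gate from hinge to free end; with the gate shut its axes are the guard's.
- gate: The gate: white tube frame with a clear pane, 172 mm long, 170 mm tall, 12 mm thick, carrying the squeeze grip on top near its free end. Origin on the hinge axis at the bench; axes as gate_hinge.
- grip_heel (a point): Fixed heel of the gate's squeeze grip: upright grey plastic block, 24 mm wide (across the gate), 14 mm thick (along it), top at z 222 mm, 52 mm above the gate. Site on its outer (hinge-side, +y) face, mid-width, z 210 mm, 101 mm from the hinge axis. Axes as gate_hinge. Nothing within 25 mm of that face above z 185 mm.
- trigger (a joint): Squeeze of the sprung trigger in m: 0 = out (its latch nose sits behind the keeper on the post), 0.010 = squeezed right in (stop); the nose is free of the keeper from 0.007 on. Its spring takes 4 N to start and 9 N to hold fully in, and pushes it out again when let go.
- trigger_face (a point): Outer (free-end, -y) face of the grip's trigger, an upright grey plastic bar 22 mm wide, 8 mm thick, top at z 222 mm; point in mid-width at z 210 mm. Squeezing moves it towards the heel: outer faces of trigger and heel are 50 mm apart when out, 40 mm when squeezed right in. Axes as gate_hinge. The keeper beside it reaches z 184 mm.
- flask: Stoppered 250 ml conical flask, 82 mm across its foot, 152 mm tall, standing on the stirrer inside the guard; origin under its foot. Bystander.
- dropper: Small amber dropper bottle with a rubber bulb, 42 mm across, 100 mm tall, origin under its foot. Bystander.
- bottle: Clear reagent bottle, 76 mm across, 160 mm tall, origin under its foot. Bystander.
- amber: Amber reagent bottle with a black cap, 68 mm across, 150 mm tall, origin under its foot. Bystander.
- dish: White porcelain evaporating dish, 90 mm across, 25 mm high, origin under its foot. Bystander.
- case: Blue plastic instrument case lying flat, 150 x 90 x 32 mm, origin under its middle. Bystander.
- beaker: Empty glass beaker, 60 mm across, 78 mm tall, origin under its foot. Bystander.

How it is judged:
On the way, in this order (a step that is already met when the one before it is completed fails the run):
1. the slide bolt is drawn off the still shut gate (value of joint bolt above 0.0105 m and value of joint gate_swing below 0.06 rad), for 0.1 s.
2. the grip on the gate is squeezed, with the bolt back (value of joint trigger above 0.007 m and contact force between the fingers and gate above 1 N and value of joint bolt above 0.0105 m and value of joint gate_swing below 0.6 rad), for 0.1 s.
3. the gate is past its detent with the grip still squeezed (value of joint gate_swing above 1.12 rad and value of joint trigger above 0.006 m and contact force between the fingers and gate above 1 N), for 0.1 s.
At the end, for the whole second after the job is handed in: Gate still at 1.45 rad (83 degrees) or wider; fingers on the grip (over 1 N on its heel), trigger squeezed 6 mm or more; bolt drawn 10.5 mm or more; flask upright within 15 mm, other bystanders within 20 mm of where they stood (value of joint gate_swing above 1.45 rad and velocity of joint gate_swing between -0.1 and 0.1 rad/s and value of joint trigger above 0.006 m and contact force between the fingers and gate above 1 N and value of joint bolt above 0.0105 m and distance of flask from where it was at the start of the episode below 0.015 m and angle between flask's own z axis and vertical below 0.2 rad and distance of each of dropper, bottle, amber, dish, case, beaker from where it was at the start of the episode below 0.02 m); the arm keeps its last pose, push and grip.
It fails at once if the gate is flung (faster than 2.5 rad/s) (velocity of joint gate_swing above 2.5 rad/s or velocity of joint gate_swing below -2.5 rad/s).
It fails at once if the flask is shifted or tipped (distance of flask from where it was at the start of the episode above 0.015 m or angle between flask's own z axis and vertical above 0.2 rad).
It fails at once if something else on the bench is shifted (distance of any of dropper, bottle, amber, dish, case, beaker from where it was at the start of the episode above 0.02 m).
It also fails if it takes over 48 s, if anything falls off the work surface, if the arm or the gripper's body presses on something with over 40 N, if the wrist force passes 120 N, or if a joint passes its speed limit or range.

ROBOT

A 6-joint arm with a two-finger parallel gripper is mounted at the origin on the work surface. World frame = base frame: x ahead of the robot, y to its left, z up, the work surface at z = 0. Lengths are in m, angles in rad, forces in N, time in s.
With the tool pointing down it reaches from about 0.4 to 0.825 m from the base axis. Payload 7 kg.
Tool frame: the origin (TCP) lies at the very end of the fingers, on their centre line; the grasp point (between the pads) lies 19 mm behind it; z points along the fingers, y is the direction in which the jaws open and shut (so a half turn about z gives the same grasp; the last joint's range is limited). The gripper opens to 88 mm and grips with 3 to 60 N. Pads are 19 mm wide; open, the fingers measure 130 mm over their backs; the gripper's body (78 mm by 193 mm) begins 47 mm behind the grasp point.
Start: joints at [1.564, 0.359, 0.012, 0, -1.224, -0.288], TCP at [0.196, 0.646, 0.227] pointing down, gripper open.
Joint ranges: [-3.07, 3.07], [-1.43, 2.12], [-1.02, 1.25], [-3.03, 1.67], [-3.05, -0], [-3.03, 3.03]. Speed limits (rad/s): [2.39, 2.39, 3.01, 3.14, 3.14, 3.14].

INTERFACE

Orientations are given as [roll, pitch, yaw] about the fixed x, y, z axes, in that order (R = Rz(yaw) Ry(pitch) Rx(roll)).
In Python, from station import arm gives the robot as it stands.
- The arm moves only by the shell command python3 -m inch 'ROWS' [FORCE]. ROWS is text: rows parted by semicolons, each of 7 numbers parted by spaces: the closure, from 0 (fully open) to 1 (shut), then the shift along the tool's x, y, z each as a share of 300 mm, from -1 to 1, then the turn, a rotation vector about the tool's x, y, z each as a share of 60 degrees, from -1 to 1. In form: grip tx ty tz rx ry rz; .... A call has 1 to 12 rows; each row is the pose to reach, as a shift and turn from the pose commanded when the call began, along the tool's axes at that moment; what a row does not reach only later rows make up. A row lasts 1/10 s, in which the tool goes at most 50 mm and 8.59 degrees, less where a joint would pass 70% of its speed; a pose out of reach is approached as far as the arm can. A call with a number of a shift or a turn outside -1 to 1 is refused whole. A call with a gripper value outside its range is refused whole. The fingers move at their own pace and stop on an object; FORCE is the grip in N (left out, the last holds). Time passes only in rows, so rows that repeat a pose let the fingers close. It gives the time, the measured TCP pose, the force and the opening at its end, in the units of the state.
- arm.get_state(): the state, without advancing time (a new reading comes with each control period).
- arm.grab_frame(name): name is "side" or "top" or "wrist"; returns a dict with "img" (480x640x3 uint8, red, green, blue), "range_z" (480x640 float32, m along the optical axis (not along the pixel's ray), 0 where there is no reading), "fx", "fy", "cx", "cy" (pixels), "dist" ([k1, k2, p1, p2, k3] as OpenCV has them; the pictures are not rectified), "extrinsics" (4x4, takes a point from world to camera coordinates); the wrist camera has in their place "tool_from_camera" (4x4, takes a point from camera to tool coordinates, whose origin is the TCP and whose axes are the flange's). Camera axes: x right, y up, looking along -z (the intrinsics and any distortion apply to the point x, -y, -z); pixel columns grow to the right and rows downward; lengths in m; the calibration is good to about 2 mm. A picture is of the moment at which its call begins: read the wrist's pose just before it.
- arm.job_done(): hands the job in, once; it reports no verdict.
The state is a dict: "t": time; "q": joint angles; "qd": joint speeds; "joint_efforts": joint torques, N m; "eef_pos": TCP position; "ee_rot": TCP orientation; "force": force on the tool from outside, world axes, zero at the start; "moment": the same for the moment, N m; "width": finger opening in m.
Only numpy, scipy, OpenCV 4.12 (cv2) and the standard library are available. Lean on these libraries where they do the work, as an engineer would, in place of code of your own. Each camera call takes 0.05 s, during which the arm holds its last target.

## Working session

There is one attempt and no reset: what is moved stays moved. The work goes in short steps, Python scripts to look and compute and a shell command to move; the robot and the scene stay as the last step left them, time stands still between calls to the robot, and variables do not carry over. Pictures are saved under pics/ and viewed, and the job is handed in when it is done.

```bash
ls; mkdir -p pics; python3 - <<'E'
from station import arm
import cv2,numpy as np,pickle
s=arm.get_state();print(s)
for n in ["side","top","wrist"]:
    f=arm.grab_frame(n);pickle.dump(f,open(f'pics/{n}0.pkl','wb'))
    cv2.imwrite(f'pics/{n}0.png',f['img'][:,:,::-1])
    print(n,f['fx'],f['cx'],f['cy'],f['dist'],f.get('extrinsics',f.get('tool_from_camera')))
E
```

```text
pics
{'t': 0.0, 'q': array([ 1.56412327e+00,  3.59388234e-01,  1.10949749e-02, -3.83906935e-04,
       -1.22412187e+00, -2.88111210e-01]), 'qd': array([ 4.54656702e-04, -1.26867291e-04, -1.12499845e-03,  1.31835175e-03,
        1.25733976e-03, -6.17138985e-05]), 'joint_efforts': array([-5.86117621e-04, -5.82714844e+01,  2.93061876e+01,  6.99756280e+00,
        7.03525831e-03, -1.66162267e-04]), 'eef_pos': array([0.19597472, 0.6454171 , 0.22563146]), 'ee_rot': array([ 3.13993801e+00, -1.13995144e-04, -2.94914902e-01]), 'force': array([-0.17594648,  0.81876952, -0.39462044]), 'moment': array([-0.04082211, -0.02746467,  0.003796  ]), 'width': 0.08747487095558289}
side 554.6636249040288 316.5771461832151 247.2756083159258 [-0.13868009  0.          0.          0.          0.        ] [[-0.96772352 -0.2519907   0.0034471   0.58447992]
 [ 0.15516032 -0.58497458  0.79607162 -0.16323615]
 [-0.19858618  0.77091208  0.60519261 -1.03153484]
 [ 0.          0.          0.          1.        ]]
top 533.6789167155156 326.3156792356247 250.69346331992648 [0.00211393 0.         0.         0.         0.        ] [[ 2.04578665e-02 -9.99790543e-01 -5.87337716e-04  6.12772379e-02]
 [ 9.95780207e-01  2.03232335e-02  8.94915967e-02 -5.95174994e-01]
 [-8.94609155e-02 -2.41566641e-03  9.95987404e-01 -1.14729149e+00]
 [ 0.00000000e+00  0.00000000e+00  0.00000000e+00  1.00000000e+00]]
wrist 372.655201829706 321.41523093324315 239.00431958587393 [0.00473059 0.         0.         0.         0.        ] [[ 3.79466388e-04  9.56889057e-01  2.90453419e-01  7.77742236e-02]
 [ 9.99999832e-01 -2.36149339e-04 -5.28475812e-04 -1.08694783e-03]
 [-4.37102338e-04  2.90453571e-01 -9.56888986e-01 -1.57223899e-01]
 [ 0.00000000e+00  0.00000000e+00  0.00000000e+00  1.00000000e+00]]
```

View pics/side0.png

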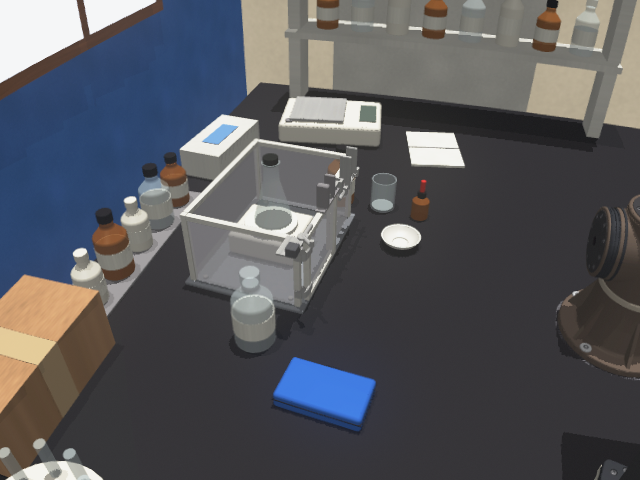

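View pics/top0.png

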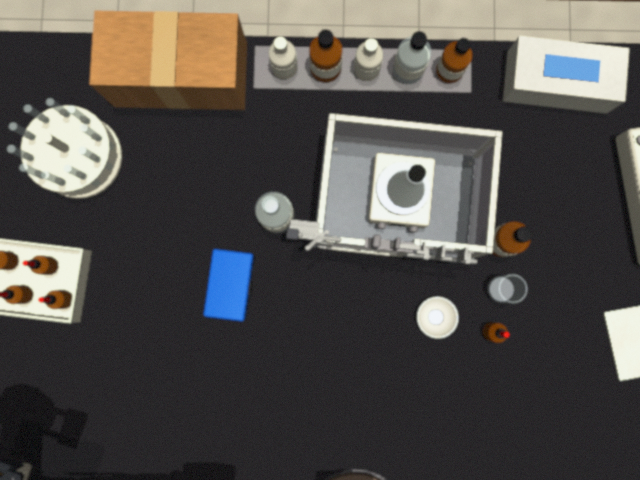

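View pics/wrist0.png

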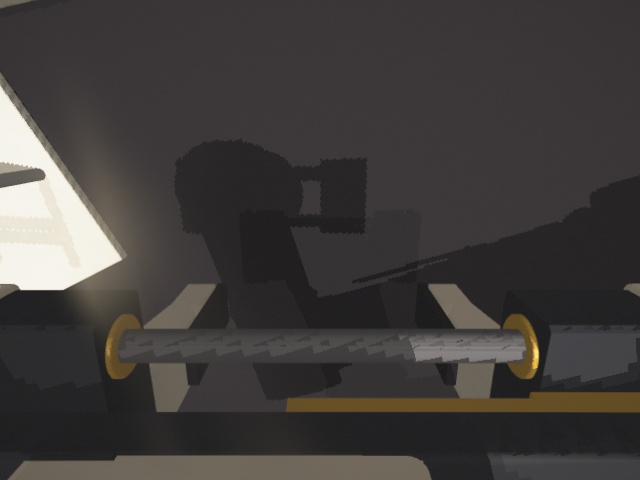

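The top view shows the guard: front frame from about (318,247) to (490,262), the detent housing at about (303,230), the tabs and grip along the front edge around (320–475,245–255). I'll zoom in.

```bash
cat > h.py <<'E'
import numpy as np,cv2,pickle
def world(f,T=None):
    "per-pixel world points from depth; T: tool pose 4x4 for wrist"
    K=np.array([[f['fx'],0,f['cx']],[0,f['fy'],f['cy']],[0,0,1]]);h,w=f['range_z'].shape
    u,v=np.meshgrid(np.arange(w),np.arange(h))
    p=cv2.undistortPoints(np.stack([u,v],-1).reshape(-1,1,2).astype(float),K,np.array(f['dist'])).reshape(h,w,2)
    z=f['range_z'];P=np.stack([p[...,0]*z,-p[...,1]*z,-z,np.ones_like(z)],-1)
    M=np.linalg.inv(f['extrinsics']) if 'extrinsics' in f else T@f['tool_from_camera']
    W=(P@M.T)[...,:3];W[z<=0]=np.nan
    return W
def proj(f,p):
    E=f['extrinsics'];c=E[:3,:3]@np.array(p)+E[:3,3];c=np.array([c[0],-c[1],-c[2]])
    K=np.array([[f['fx'],0,f['cx']],[0,f['fy'],f['cy']],[0,0,1]])
    return cv2.projectPoints(c.reshape(1,1,3),np.zeros(3),np.zeros(3),K,np.array(f['dist']))[0].ravel()
E
python3 - <<'E'
from h import *
f=pickle.load(open('pics/top0.pkl','rb'));W=world(f)
c=f['img'][205:280,280:510,::-1];cv2.imwrite('pics/t0z.png',cv2.resize(c,None,fx=3.4,fy=3.4,interpolation=cv2.INTER_CUBIC))
g=pickle.load(open('pics/side0.pkl','rb'))
c=g['img'][130:310,180:370,::-1];cv2.imwrite('pics/s0z.png',cv2.resize(c,None,fx=3.3,fy=3.3,interpolation=cv2.INTER_CUBIC))
Z=W[...,2]
# blobs above z .198
for lo,hi in [(.198,.24)]:
    m=((Z>lo)&(Z<hi)).astype(np.uint8);n,l,st,ce=cv2.connectedComponentsWithStats(m)
    for i in range(1,n):
        if st[i,4]>8:
            w=W[l==i];print(st[i],w.min(0).round(4),w.max(0).round(4),w.mean(0).round(4))
V=world(g);m=((V[...,2]>.19)&(V[...,2]<.24)&(V[...,0]<.9)).astype(np.uint8);n,l,st,ce=cv2.connectedComponentsWithStats(m)
for i in range(1,n):
    if st[i,4]>8:
        w=V[l==i];print('side',st[i],w.min(0).round(4),w.max(0).round(4),w.mean(0).round(4))
# frame top
m=(abs(Z-.17)<.006)&(f['img'].min(2)>120)
m=m.astype(np.uint8);n,l,st,ce=cv2.connectedComponentsWithStats(m)
for i in range(1,n):
    if st[i,4]>100: 
        print('frame',st[i]);w=W[l==i][:,:2].astype(np.float32);print(cv2.minAreaRect(w),cv2.boxPoints(cv2.minAreaRect(w)))
E
```

```text
[407 164  20  20 325] [ 0.7069 -0.1117  0.1986] [ 0.7433 -0.075   0.2302] [ 0.7237 -0.0911  0.2211]
[372 234   9  14 111] [ 0.5857 -0.0257  0.198 ] [ 0.6094 -0.0115  0.2252] [ 0.5969 -0.0181  0.2192]
[394 237   7  13  65] [ 0.5836 -0.0621  0.1995] [ 0.6043 -0.0531  0.2254] [ 0.5934 -0.0568  0.2185]
[439 245   7  13  72] [ 0.5692 -0.1451  0.1996] [ 0.5923 -0.138   0.2248] [ 0.5809 -0.1408  0.2157]
[462 247   7  14  82] [ 0.5654 -0.1871  0.1984] [ 0.5886 -0.1795  0.2262] [ 0.5771 -0.1823  0.2147]
[ 22 462   6   3  11] [0.191  0.5878 0.2262] [0.1928 0.5987 0.2381] [0.1919 0.5934 0.2318]
side [374   0  14   4  46] [ 0.7141 -1.6369  0.1906] [ 0.7719 -1.6131  0.2045] [ 0.7411 -1.6245  0.1965]
side [411   0  19   7 103] [ 0.5375 -1.6407  0.1901] [ 0.6136 -1.6098  0.2211] [ 0.579  -1.624   0.2044]
side [443   0  24  10 172] [ 0.3836 -1.6413  0.1901] [ 0.479  -1.5968  0.2339] [ 0.4303 -1.6248  0.212 ]
side [482   0  21  14 190] [ 0.2348 -1.6435  0.19  ] [ 0.318  -1.6056  0.2395] [ 0.2724 -1.625   0.2167]
side [636   0   4   4  11] [-0.5034 -2.2994  0.191 ] [-0.4856 -2.2745  0.2041] [-0.4935 -
[... 539 characters left out ...]
.2102]
side [ 590  211   50   63 1623] [ 0.0349 -0.0587  0.1902] [0.1059 0.0682 0.24  ] [0.0822 0.0431 0.2159]
side [285 242  15  11 100] [0.6    0.1295 0.19  ] [0.6204 0.155  0.1951] [0.6102 0.1421 0.1921]
frame [ 290  114  212  139 3339]
((0.7165975570678711, -0.060554444789886475), (0.39447614550590515, 0.25317904353141785), 85.2087173461914) [[ 0.57397586 -0.24652973]
 [ 0.82627016 -0.26767683]
 [ 0.85921925  0.12542084]
 [ 0.60692495  0.14656794]]
frame [324 237  45  11 216]
((0.5996680855751038, 0.03577820584177971), (0.08454713970422745, 0.01964060589671135), 88.88263702392578) [[ 0.5890253  -0.00629583]
 [ 0.6086622  -0.00667882]
 [ 0.61031085  0.07785223]
 [ 0.590674    0.07823524]]
```

View pics/t0z.png

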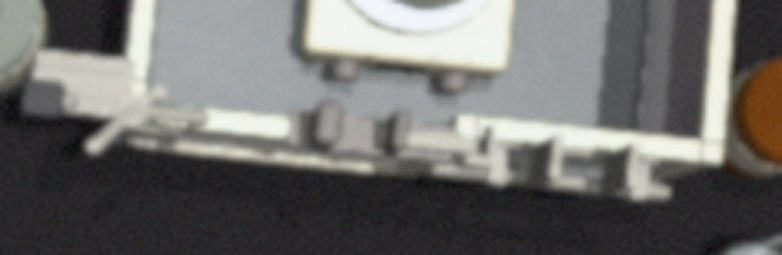

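View pics/s0z.png

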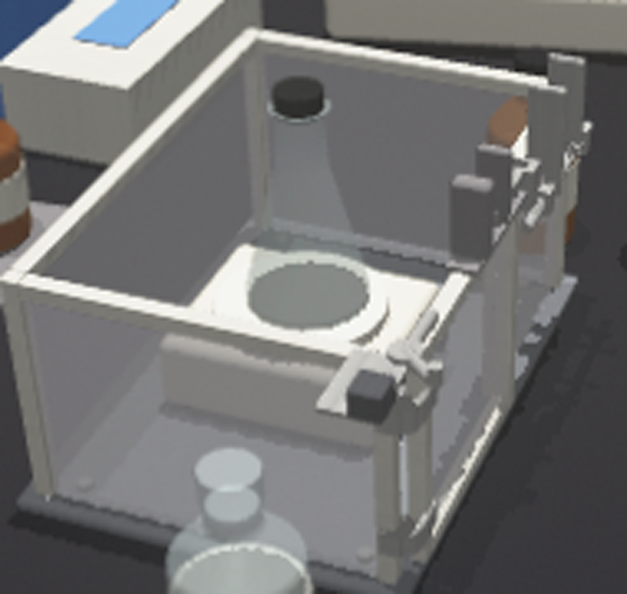

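The zoomed views show the heel and trigger tops (zoom ~(328,120) and (400,130)) and the bolt and fixed tabs (~(545,155) and (625,165)). The measured gaps are 38.9 mm (expected 39) and about 41.6 mm (44 minus the starting draw). I'll fit the guard pose to these.

```bash
python3 - <<'E'
from h import *
f=pickle.load(open('pics/top0.pkl','rb'));W=world(f);Z=W[...,2]
m=((Z>.213)&(Z<.24)).astype(np.uint8);n,l,st,ce=cv2.connectedComponentsWithStats(m)
P=[]
for i in range(1,n):
    w=W[l==i].copy()
    if st[i,4]>8 and .55<w[:,0].mean()<.62:
        c=(w.min(0)+w.max(0))/2;P.append((c[0],c[1]));print(st[i],c.round(4),(w.max(0)-w.min(0)).round(4))
P=np.array(P);
G=np.array([[-12,57],[-12,18],[-18,-62.5],[-18,-109]])/1e3
for idx in ([0,1,3],[0,1,2,3]):
    a=G[idx];b=P[idx];ac=a-a.mean(0);bc=b-b.mean(0)
    th=np.arctan2((ac[:,0]*bc[:,1]-ac[:,1]*bc[:,0]).sum(),(ac*bc).sum())
    R=np.array([[np.cos(th),-np.sin(th)],[np.sin(th),np.cos(th)]]);t=b.mean(0)-R@a.mean(0)
    print(np.degrees(th),th,t,'res mm',((P-t)@R-G).round(4)*1000)
    for nm,p in dict(boltmid=(-18,-95),gripmid=(-12,44),hinge=(-12,165)).items(): print(nm,(R@(np.array(p)/1e3)+t).round(4))
E
```

```text
[373 234   8  14  99] [ 0.5976 -0.0191  0.2192] [0.0237 0.0133 0.0119]
[395 237   6  12  55] [ 0.5941 -0.0577  0.2197] [0.0204 0.0088 0.0114]
[441 245   5  13  52] [ 0.5804 -0.1417  0.2193] [0.0225 0.0067 0.011 ]
[463 247   6  13  55] [ 0.5774 -0.1833  0.2197] [0.0223 0.0076 0.013 ]
-4.915700055163976 -0.08579515100307826 [ 0.60462468 -0.07661796] res mm [[ 0.  -0.3]
 [-0.1 -0.1]
 [-0.5 -4.4]
 [ 0.   0.3]]
boltmid [ 0.5786 -0.1697]
gripmid [ 0.5964 -0.0318]
hinge [0.6068 0.0888]
-4.937458344790426 -0.08617490479666234 [ 0.60440915 -0.07772069] res mm [[ 0.1  0.9]
 [ 0.1  1. ]
 [-0.4 -3.3]
 [ 0.2  1.5]]
boltmid [ 0.5783 -0.1708]
gripmid [ 0.5962 -0.0329]
hinge [0.6067 0.0877]
```

```bash
cat >> h.py <<'E'
from scipy.spatial.transform import Rotation as Ro
def rel(s,p,yaw,base=None):
    "shares for going from state s (or base=(pos,rpy)) to p, tool down with yaw"
    pos,rpy=(s['eef_pos'],s['ee_rot']) if base is None else base
    R=Ro.from_euler('xyz',rpy);D=R.inv()
    return np.r_[D.apply(np.array(p)-pos)/.3,np.degrees((D*Ro.from_euler('xyz',[np.pi,0,yaw])).as_rotvec())/60].round(4)
E
python3 - <<'E'
from h import *
from station import arm
s=arm.get_state()
print(rel(s,(.36,.39,.28),-.0858),rel(s,(.41,.41,.28),-.0858))
E
```

```text
[ 0.7705  0.6564 -0.1796  0.0012 -0.     -0.1997] [ 0.9106  0.5442 -0.1797  0.0012 -0.     -0.1997]
```

```bash
python3 -m inch '0 0.05 0.04 -0.05 0 0 0; 0 0.15 0.13 -0.12 0 0 -0.02; 0 0.27 0.23 -0.18 0 0 -0.06; 0 0.39 0.33 -0.18 0 0 -0.1; 0 0.51 0.43 -0.18 0 0 -0.14; 0 0.63 0.53 -0.18 0 0 -0.18; 0 0.72 0.61 -0.18 0 0 -0.2; 0 0.77 0.656 -0.18 0 0 -0.2; 0 0.77 0.656 -0.18 0 0 -0.2' 10
python3 - <<'E'
from h import *
from station import arm
s=arm.get_state();print(s['q'])
print(rel(s,(.50,.12,.28),-.0858))
E
```

```text
t: 1.05
eef_pos: [0.3611, 0.3877, 0.2816]
ee_rot: [-3.141, -0.0, -0.088]
force: [0.0, -0.2, 0.2]
width: 0.0875
[ 1.19139137e+00  8.49919592e-02 -2.18634333e-01  1.73044374e-04
 -1.26612978e+00  2.91238129e-01]
[ 5.396e-01  8.481e-01  4.800e-03 -9.000e-04 -4.000e-04 -2.200e-03]
```

```bash
python3 -m inch '0 0.05 0.08 0 0 0 0; 0 0.13 0.2 0 0 0 0; 0 0.21 0.33 0 0 0 0; 0 0.29 0.46 0 0 0 0; 0 0.37 0.59 0 0 0 0; 0 0.45 0.72 0 0 0 0; 0 0.54 0.85 0 0 0 0; 0 0.54 0.85 0 0 0 0'
python3 - <<'E'
from h import *
from station import arm
s=arm.get_state();print(s['q'])
print(rel(s,(.5786,-.1697,.28),-.0858))
E
```

```text
t: 1.85
eef_pos: [0.5011, 0.1186, 0.2807]
ee_rot: [3.141, -0.0, -0.09]
force: [-0.6, 1.0, -0.2]
width: 0.0878
[ 6.14570602e-01  6.01524662e-02 -2.48107243e-01  7.26227122e-04
 -1.26292975e+00  8.65932643e-01]
[ 3.437e-01  9.338e-01  3.300e-03  7.000e-04 -1.000e-04 -4.100e-03]
```

```bash
python3 -m inch '0 0.04 0.08 0 0 0 0; 0 0.1 0.22 0 0 0 0; 0 0.15 0.36 0 0 0 0; 0 0.2 0.5 0 0 0 0; 0 0.25 0.64 0 0 0 0; 0 0.3 0.78 0 0 0 0; 0 0.34 0.88 0 0 0 -0.004; 0.15 0.344 0.934 0.003 0 0 -0.004; 0.15 0.344 0.934 0.003 0 0 -0.004; 0.15 0.344 0.934 0.003 0 0 -0.004'
python3 - <<'E'
from h import *
from station import arm
s=arm.get_state();print(s['eef_pos'],s['ee_rot'],s['q'],s['width'])
f=arm.grab_frame('wrist');cv2.imwrite('pics/w1.png',f['img'][:,:,::-1])
T=np.eye(4);T[:3,:3]=Ro.from_euler('xyz',s['ee_rot']).as_matrix();T[:3,3]=s['eef_pos']
W=world(f,T);pickle.dump((f,s),open('pics/w1.pkl','wb'))
Z=W[...,2];m=((Z>.214)&(Z<.226)&(W[...,0]<.62)&(W[...,0]>.55)).astype(np.uint8);n,l,st,ce=cv2.connectedComponentsWithStats(m)
for i in range(1,n):
    if st[i,4]>40:
        w=W[l==i];print(st[i],w.min(0).round(4),w.max(0).round(4))
g=arm.grab_frame('top');cv2.imwrite('pics/t1.png',g['img'][:,:,::-1])
E
```

```text
t: 2.85
eef_pos: [0.5784, -0.1649, 0.2796]
ee_rot: [-3.141, 0.0, -0.082]
force: [-0.2, 1.1, 0.8]
width: 0.0754
[ 0.57835277 -0.16488336  0.27961817] [-3.14135488e+00  2.81207760e-04 -8.15255623e-02] [ 4.66901692e-02  2.09316103e-01 -7.39157756e-02 -2.83038249e-04
 -1.28781295e+00  1.44265963e+00] 0.07537040574533199
[  68  225   32   40 1020] [ 0.5851 -0.026   0.214 ] [ 0.6101 -0.0102  0.2228]
[137 227  20  37 555] [ 0.5831 -0.0611  0.214 ] [ 0.6056 -0.0518  0.2226]
[278 236  12  39 387] [ 0.5688 -0.1443  0.2141] [ 0.5931 -0.1364  0.2216]
[345 236  11  39 377] [ 0.5652 -0.1853  0.2143] [ 0.5894 -0.1781  0.221 ]
```

View pics/w1.png

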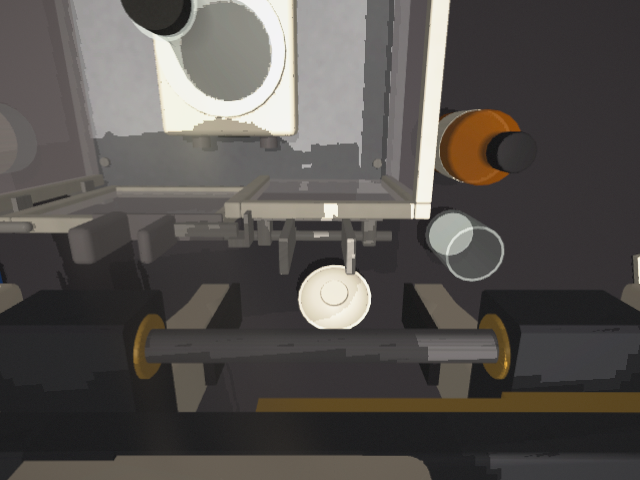

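The wrist view shows both tabs at (285,250) and (350,255), and the wrist and top positions agree within 2 mm. Next I'll check that the arm has settled.

```bash
python3 -m inch '0.2 0 0 0 0 0 0; 0.2 0 0 0 0 0 0'
python3 - <<'E'
from h import *
from station import arm
s=arm.get_state();print(s['eef_pos'],s['ee_rot'],s['width'],s['force'])
print(rel(s,(.5784,-.1698,.195),-.0858))
E
```

```text
t: 3.15
eef_pos: [0.5786, -0.1645, 0.28]
ee_rot: [-3.141, -0.001, -0.08]
force: [0.6, 0.2, 0.3]
width: 0.0707
[ 0.57864998 -0.16450245  0.28001852] [-3.14149087e+00 -5.67751775e-04 -7.98310393e-02] 0.07066236131548091 [0.55858032 0.19401989 0.29275767]
[ 4.000e-04  1.770e-02  2.834e-01 -1.000e-04 -5.000e-04  5.700e-03]
```

```bash
python3 -m inch '0.2 0 0.018 0.05 0 0 0.005; 0.2 0 0.018 0.12 0 0 0.005; 0.2 0 0.018 0.19 0 0 0.005; 0.2 0 0.018 0.25 0 0 0.005; 0.2 0 0.018 0.283 0 0 0.005; 0.2 0 0.018 0.283 0 0 0.005; 0.2 0 0.018 0.283 0 0 0.005' 15
python3 - <<'E'
from h import *
from station import arm
s=arm.get_state();print(s['eef_pos'],s['ee_rot'],s['width'],s['force'])
f=arm.grab_frame('wrist');cv2.imwrite('pics/w2.png',f['img'][:,:,::-1])
f=arm.grab_frame('side');cv2.imwrite('pics/s2.png',cv2.resize(f['img'][100:300,240:440,::-1],None,fx=3,fy=3))
E
```

```text
t: 3.85
eef_pos: [0.5786, -0.1707, 0.1955]
ee_rot: [3.141, -0.001, -0.086]
force: [-0.1, -0.2, 1.1]
width: 0.0699
[ 0.57862384 -0.17074584  0.19552753] [ 3.14127048e+00 -7.73619821e-04 -8.59205097e-02] 0.06994685859002908 [-0.12135087 -0.203654    1.13298348]
```

View pics/w2.png

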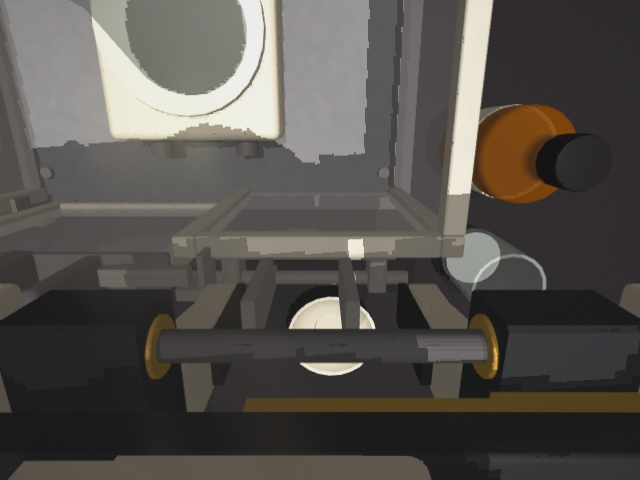

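View pics/s2.png

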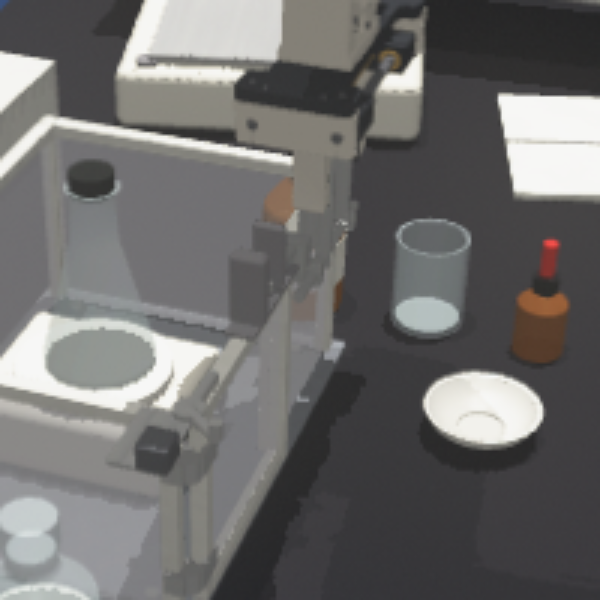

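Both tabs (wrist view, (258,295) and (348,295)) stand between the open fingers. I'll pinch them now.

```bash
python3 -m inch '0.45 0 0 0 0 0 0; 0.5 0 0 0 0 0 0; 0.55 0 0 0 0 0 0; 0.6 0 0 0 0 0 0; 0.65 0 0 0 0 0 0; 0.65 0 0 0 0 0 0; 0.65 0 0 0 0 0 0; 0.65 0 0 0 0 0 0; 0.65 0 0 0 0 0 0' 15
python3 - <<'E'
from station import arm
s=arm.get_state();print(s['eef_pos'],s['width'],s['force'])
E
```

```text
t: 4.85
eef_pos: [0.5788, -0.1693, 0.1949]
ee_rot: [-3.14, -0.001, -0.086]
force: [0.3, 11.7, 4.9]
width: 0.0336
[ 0.5787866  -0.16928813  0.19493693] 0.03363054305974536 [ 0.25688291 11.71013733  4.85310407]
```

The width is 33.6 mm, so the bolt is fully drawn. I'll open the fingers, lift, and move over the grip.

```bash
python3 -m inch '0.25 0 0 0 0 0 0; 0.2 0 0 0 0 0 0; 0.2 0 0 0 0 0 0; 0.2 0 0 0 0 0 0; 0.2 0 0 -0.05 0 0 0; 0.2 0 0 -0.12 0 0 0; 0.2 0 0 -0.2 0 0 0; 0.2 0 0 -0.26 0 0 0; 0.2 0 0 -0.283 0 0 0; 0.2 0 0 -0.283 0 0 0; 0.2 0 0 -0.283 0 0 0'
python3 - <<'E'
from h import *
from station import arm
s=arm.get_state();print(s['eef_pos'],s['ee_rot'],s['width'])
f=arm.grab_frame('wrist')
T=np.eye(4);T[:3,:3]=Ro.from_euler('xyz',s['ee_rot']).as_matrix();T[:3,3]=s['eef_pos']
W=world(f,T)
Z=W[...,2];m=((Z>.214)&(Z<.226)&(W[...,0]<.62)&(W[...,0]>.55)).astype(np.uint8);n,l,st,ce=cv2.connectedComponentsWithStats(m)
for i in range(1,n):
    if st[i,4]>40:
        w=W[l==i];print(st[i],w.min(0).round(4),w.max(0).round(4))
s=arm.get_state();print(s['eef_pos'],rel(s,(.5967,-.032,.28),-.0858))
E
```

```text
t: 5.95
eef_pos: [0.5776, -0.1708, 0.2785]
ee_rot: [-3.141, 0.001, -0.087]
force: [0.1, 0.6, -1.4]
width: 0.0703
[ 0.57764751 -0.17077162  0.27851399] [-3.14136273e+00  1.45265478e-03 -8.67194032e-02] 0.07027171361239429
[  56  226   33   40 1004] [ 0.5858 -0.025   0.214 ] [ 0.6101 -0.0095  0.2232]
[126 228  21  37 573] [ 0.5838 -0.0611  0.214 ] [ 0.6056 -0.0523  0.2227]
[291 236  11  39 383] [ 0.5682 -0.1578  0.2141] [ 0.5919 -0.1503  0.221 ]
[336 236  11  39 371] [ 0.5652 -0.1856  0.2142] [ 0.5895 -0.1779  0.2211]
[ 0.57752173 -0.17075186  0.27824864] [ 2.370e-02 -4.663e-01 -5.800e-03 -1.000e-04  2.000e-03 -8.000e-04]
```

```bash
python3 -m inch '0.15 0.003 -0.05 -0.005 0 0 0; 0.15 0.008 -0.15 -0.005 0 0 0; 0.15 0.013 -0.25 -0.005 0 0 0; 0.15 0.018 -0.35 -0.005 0 0 0; 0.15 0.022 -0.43 -0.005 0 0 0; 0.15 0.024 -0.466 -0.006 0 0 0; 0.15 0.024 -0.466 -0.006 0 0 0; 0.15 0.024 -0.466 -0.006 0 0 0; 0.15 0.024 -0.466 -0.006 0 0 0'
python3 - <<'E'
from h import *
from station import arm
s=arm.get_state();print(s['eef_pos'],s['ee_rot'],s['width'])
f=arm.grab_frame('wrist')
T=np.eye(4);T[:3,:3]=Ro.from_euler('xyz',s['ee_rot']).as_matrix();T[:3,3]=s['eef_pos']
W=world(f,T);cv2.imwrite('pics/w3.png',f['img'][:,:,::-1])
Z=W[...,2];m=((Z>.214)&(Z<.226)&(W[...,0]<.62)&(W[...,0]>.55)).astype(np.uint8);n,l,st,ce=cv2.connectedComponentsWithStats(m)
for i in range(1,n):
    if st[i,4]>40:
        w=W[l==i];print(st[i],w.min(0).round(4),w.max(0).round(4))
s=arm.get_state();print(s['eef_pos'],rel(s,(.5967,-.0318,.194),-.0858))
E
```

```text
t: 6.9
eef_pos: [0.5972, -0.0328, 0.2813]
ee_rot: [3.141, 0.0, -0.087]
force: [-0.9, 0.1, 0.3]
width: 0.0744
[ 0.59718285 -0.03277166  0.28125551] [ 3.14136277e+00  4.42389186e-04 -8.70067569e-02] 0.07443859938118688
[287 238  23  38 794] [ 0.5858 -0.0245  0.214 ] [ 0.6097 -0.0099  0.2233]
[354 239  14  36 431] [ 0.5835 -0.0605  0.2142] [ 0.6053 -0.0514  0.2231]
[507 247  18  38 479] [ 0.5674 -0.1577  0.214 ] [ 0.5922 -0.1494  0.2214]
[549 246  21  39 521] [ 0.5655 -0.1854  0.214 ] [ 0.5899 -0.1771  0.221 ]
[ 0.59721833 -0.03291136  0.28137325] [-2.000e-03 -3.600e-03  2.912e-01  1.000e-04  2.000e-04 -1.500e-03]
```

View pics/w3.png

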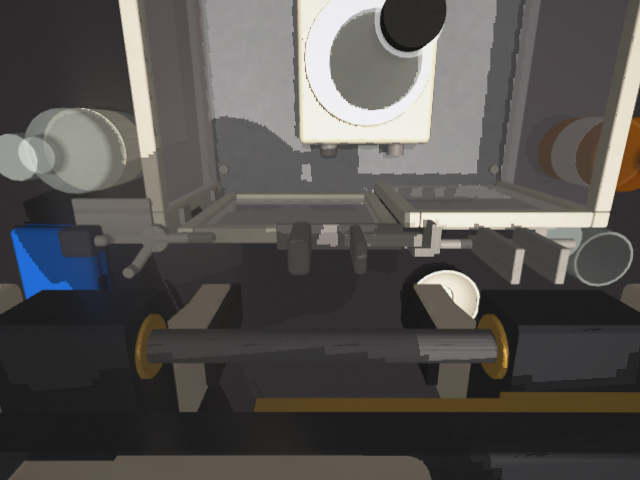

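The wrist view shows the heel at (298,248) and the trigger at (358,250) centred between the fingers. The bolt tabs at (510,255) and (555,255) are close together.

```bash
python3 -m inch '0.15 -0.001 -0.003 0.05 0 0 0; 0.15 -0.002 -0.003 0.12 0 0 0; 0.15 -0.002 -0.003 0.19 0 0 0; 0.15 -0.002 -0.003 0.25 0 0 0; 0.15 -0.002 -0.003 0.28 0 0 0; 0.15 -0.002 -0.003 0.296 0 0 0; 0.15 -0.002 -0.003 0.296 0 0 0; 0.15 -0.002 -0.003 0.296 0 0 0' 35
python3 - <<'E'
from station import arm
s=arm.get_state();print(s['eef_pos'],s['width'],s['force'])
E
```

```text
t: 7.75
eef_pos: [0.5974, -0.0313, 0.1935]
ee_rot: [-3.141, -0.001, -0.086]
force: [0.4, -0.1, 0.2]
width: 0.0746
[ 0.59739363 -0.03134152  0.19354428] 0.07461440781142183 [ 0.35260119 -0.11194391  0.20716938]
```

```bash
python3 -m inch '0.3 0 0 0 0 0 0; 0.4 0 0 0 0 0 0; 0.45 0 0 0 0 0 0; 0.5 0 0 0 0 0 0; 0.55 0 0 0 0 0 0; 0.6 0 0 0 0 0 0; 0.65 0 0 0 0 0 0; 0.7 0 0 0 0 0 0; 0.7 0 0 0 0 0 0; 0.7 0 0 0 0 0 0' 35
python3 - <<'E'
from station import arm
s=arm.get_state();print(s['eef_pos'],s['ee_rot'],s['width'],s['force'],s['q'])
E
```

```text
t: 8.75
eef_pos: [0.5971, -0.031, 0.1932]
ee_rot: [3.142, -0.001, -0.086]
force: [-1.3, 2.0, 6.1]
width: 0.0395
[ 0.59711494 -0.03101507  0.19324568] [ 3.14157047e+00 -7.45685876e-04 -8.58815994e-02] 0.039518898802931676 [-1.31620837  2.04360544  6.10502233] [ 2.74846222e-01  2.56201254e-01 -2.12766802e-01  3.18426237e-04
 -1.10113843e+00  1.20992448e+00]
```

The grip is fully squeezed (39.5 mm). Next I'll work out the arc rows, with radius 121 mm about the hinge.

```bash
python3 -c "
import numpy as np
for d in (1,3,6,9,12,15,18,21,24,27,30,33,36): p=np.radians(d);print(d,round(-.4033*np.sin(p),4),round(-.4033*(1-np.cos(p)),4),round(d/60,4))"
```

```text
1 -0.007 -0.0001 0.0167
3 -0.0211 -0.0006 0.05
6 -0.0422 -0.0022 0.1
9 -0.0631 -0.005 0.15
12 -0.0839 -0.0088 0.2
15 -0.1044 -0.0137 0.25
18 -0.1246 -0.0197 0.3
21 -0.1445 -0.0268 0.35
24 -0.164 -0.0349 0.4
27 -0.1831 -0.044 0.45
30 -0.2016 -0.054 0.5
33 -0.2197 -0.0651 0.55
36 -0.2371 -0.077 0.6
```

```bash
python3 -m inch '0.7 -0.007 0 0 0 0 0.017; 0.7 -0.021 -0.001 0 0 0 0.05; 0.7 -0.042 -0.002 0 0 0 0.1; 0.7 -0.063 -0.005 0 0 0 0.15; 0.7 -0.084 -0.009 0 0 0 0.2; 0.7 -0.084 -0.009 0 0 0 0.2; 0.7 -0.084 -0.009 0 0 0 0.2' 35
python3 - <<'E'
from h import *
from station import arm
s=arm.get_state();print(s['eef_pos'],s['ee_rot'],s['width'],s['force'],s['moment'])
d=s['eef_pos'][:2]-np.array([.6069,.0895]);print('r',np.hypot(*d),'ang',np.degrees(np.arctan2(-d[0],-d[1]))-4.9)
f=arm.grab_frame('side');cv2.imwrite('pics/s4.png',cv2.resize(f['img'][100:300,240:440,::-1],None,fx=3,fy=3))
E
```

```text
t: 9.45
eef_pos: [0.5726, -0.0263, 0.1932]
ee_rot: [-3.141, -0.001, -0.294]
force: [0.0, 1.5, 5.0]
width: 0.0396
[ 0.57260958 -0.02630663  0.19321426] [-3.14142829e+00 -1.25044189e-03 -2.93933450e-01] 0.03964468918708812 [0.0334586  1.46465764 5.01034885] [-0.30770228  0.15039926  0.11716683]
r 0.1207766878595636 ang 11.594055824382496
```

View pics/s4.png

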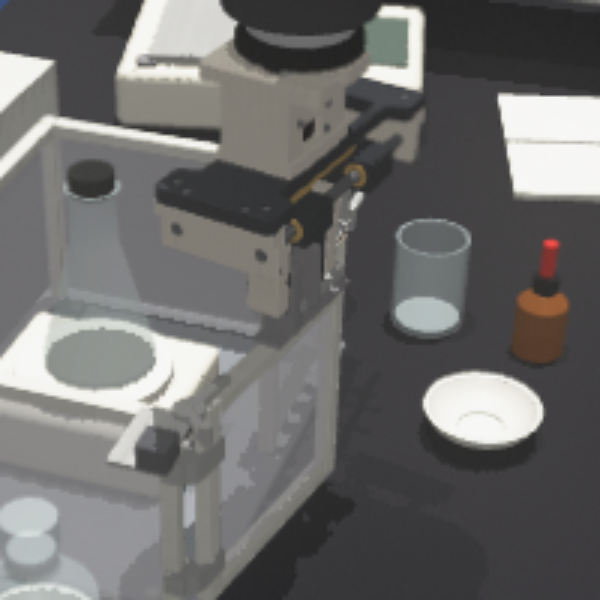

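The picture shows the gate swung out with the gripper (about 12°), grip still at 39.6 mm, forces low. I'll continue.

```bash
python3 -m inch '0.7 -0.007 0 0 0 0 0.017; 0.7 -0.021 -0.001 0 0 0 0.05; 0.7 -0.042 -0.002 0 0 0 0.1; 0.7 -0.063 -0.005 0 0 0 0.15; 0.7 -0.084 -0.009 0 0 0 0.2; 0.7 -0.104 -0.014 0 0 0 0.25; 0.7 -0.125 -0.02 0 0 0 0.3; 0.7 -0.145 -0.027 0 0 0 0.35; 0.7 -0.164 -0.035 0 0 0 0.4; 0.7 -0.164 -0.035 0 0 0 0.4' 40
python3 - <<'E'
from h import *
from station import arm
s=arm.get_state();print(s['eef_pos'],s['ee_rot'],s['width'],s['force'],s['moment'],s['q'])
d=s['eef_pos'][:2]-np.array([.6069,.0895]);print('r',np.hypot(*d),'ang',np.degrees(np.arctan2(-d[0],-d[1]))-4.9, np.degrees(-s['ee_rot'][2])-4.9)
E
```

```text
t: 10.5
eef_pos: [0.5283, -0.0018, 0.1932]
ee_rot: [-3.141, -0.001, -0.715]
force: [1.7, -1.0, 5.6]
width: 0.0394
[ 0.52826984 -0.00179947  0.19322016] [-3.14122785e+00 -7.50033049e-04 -7.14512843e-01] 0.039419481303637635 [ 1.69781997 -0.98948883  5.6033649 ] [-0.84966391  0.12056255 -0.00259622] [ 3.68531726e-01  1.42560372e-01 -3.59576006e-01  5.61049780e-04
 -1.06798626e+00  4.87481696e-01]
r 0.12049188745380447 ang 35.836129959662834 36.03857029413937
```

```bash
python3 -m inch '0.7 -0.007 0 0 0 0 0.017; 0.7 -0.021 -0.001 0 0 0 0.05; 0.7 -0.042 -0.002 0 0 0 0.1; 0.7 -0.063 -0.005 0 0 0 0.15; 0.7 -0.084 -0.009 0 0 0 0.2; 0.7 -0.104 -0.014 0 0 0 0.25; 0.7 -0.125 -0.02 0 0 0 0.3; 0.7 -0.145 -0.027 0 0 0 0.35; 0.7 -0.164 -0.035 0 0 0 0.4; 0.7 -0.183 -0.044 0 0 0 0.45; 0.7 -0.202 -0.054 0 0 0 0.5; 0.7 -0.202 -0.054 0 0 0 0.5'
python3 - <<'E'
from h import *
from station import arm
s=arm.get_state();print(s['eef_pos'],s['ee_rot'],s['width'],s['force'],s['moment'],s['q'])
d=s['eef_pos'][:2]-np.array([.6069,.0895]);print('r',np.hypot(*d),'ang',np.degrees(np.arctan2(-d[0],-d[1]))-4.9, np.degrees(-s['ee_rot'][2])-4.9)
E
```

```text
t: 11.7
eef_pos: [0.4932, 0.0502, 0.1932]
ee_rot: [-3.141, -0.001, -1.238]
force: [0.5, -2.3, 7.2]
width: 0.0395
[0.49321428 0.05018878 0.1932021 ] [-3.14127214e+00 -5.68296320e-04 -1.23817502e+00] 0.03945049589753261 [ 0.49309004 -2.2968883   7.22925737] [-0.86379757  0.36886188 -0.07442873] [ 4.99162288e-01  8.76566570e-02 -4.23940513e-01  7.03746516e-04
 -1.05897740e+00 -1.66885496e-01]
r 0.1202905431634901 ang 66.02520178209542 66.0422031494053
```

```bash
python3 -m inch '0.7 -0.007 0 0 0 0 0.017; 0.7 -0.021 -0.001 0 0 0 0.05; 0.7 -0.042 -0.002 0 0 0 0.1; 0.7 -0.063 -0.005 0 0 0 0.15; 0.7 -0.084 -0.009 0 0 0 0.2; 0.7 -0.104 -0.014 0 0 0 0.25; 0.7 -0.125 -0.02 0 0 0 0.3; 0.7 -0.145 -0.027 0 0 0 0.35; 0.7 -0.164 -0.035 0 0 0 0.4; 0.7 -0.183 -0.044 0 0 0 0.45; 0.7 -0.195 -0.05 0 0 0 0.483; 0.7 -0.195 -0.05 0 0 0 0.483'
python3 -m inch '0.7 0 0 0 0 0 0; 0.7 0 0 0 0 0 0; 0.7 0 0 0 0 0 0'
python3 - <<'E'
from h import *
from station import arm
s=arm.get_state();print(s['eef_pos'],s['ee_rot'],s['width'],s['force'],s['moment'],s['q'],abs(s['qd']).max())
d=s['eef_pos'][:2]-np.array([.6069,.0895]);print('r',np.hypot(*d),'ang',np.degrees(np.arctan2(-d[0],-d[1]))-4.9, np.degrees(-s['ee_rot'][2])-4.9)
for n in('side','top'):
    f=arm.grab_frame(n);pickle.dump(f,open(f'pics/{n}5.pkl','wb'));cv2.imwrite(f'pics/{n}5.png',f['img'][:,:,::-1])
E
```

```text
t: 12.9
eef_pos: [0.4884, 0.1103, 0.1932]
ee_rot: [-3.141, -0.0, -1.744]
force: [1.1, -3.2, 7.8]
width: 0.0393
t: 13.2
eef_pos: [0.4884, 0.11, 0.1932]
ee_rot: [-3.141, -0.0, -1.743]
force: [0.4, -1.3, 7.9]
width: 0.0395
[0.48838903 0.11003218 0.19319349] [-3.14124029e+00 -1.29369375e-04 -1.74277071e+00] 0.03947954580477124 [ 0.3695971  -1.25208358  7.88419557] [-0.28662964  0.67288641  0.08584411] [ 6.15043265e-01  9.61473691e-02 -4.14182368e-01  3.90702213e-04
 -1.06030950e+00 -7.87208495e-01] 0.0018070532584797694
r 0.12027643395340282 ang 94.92900018636436 94.95340628472292
```

View pics/side5.png

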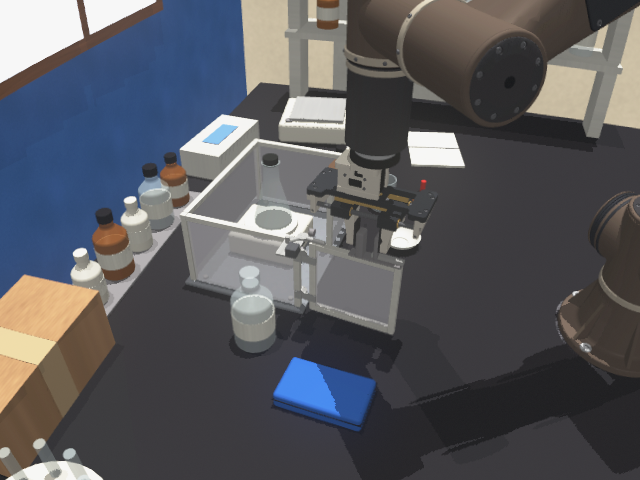

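View pics/top5.png

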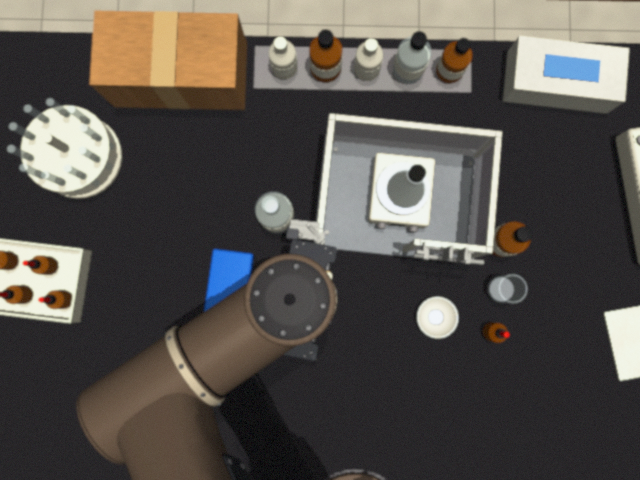

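The gate stands square at about 95° in the side view (free edge about (395,290)). The flask, bottle (255,312), case and dish sit at the same pixels as before. The width is 39.5 mm and the arm is still.

```bash
python3 - <<'E'
from h import *
f=pickle.load(open('pics/top5.pkl','rb'));W=world(f);Z=W[...,2]
m=((Z>.205)&(Z<.24)&(W[...,0]>.55)&(W[...,0]<.62)&(W[...,1]<-.12)).astype(np.uint8);n,l,st,ce=cv2.connectedComponentsWithStats(m)
for i in range(1,n):
    if st[i,4]>8: print(W[l==i].min(0).round(4),W[l==i].max(0).round(4))
from station import arm
print(arm.job_done());s=arm.get_state();print(s['t'],s['width'],s['eef_pos'],s['ee_rot'],s['force'])
E
```

```text
[ 0.568  -0.1599  0.2054] [ 0.592  -0.1515  0.2235]
[ 0.5652 -0.1875  0.2054] [ 0.5887 -0.1787  0.224 ]
the job is handed in; nothing more can be done
None
the job is handed in; nothing more can be done
```

The gate is held open at about 95° (1.66 rad) with the grip still squeezed, and I handed the job in at about 13 s.

- **Bolt:** I pinched the tabs down to a 33.6 mm opening, which is fully drawn. The last top view put the outer faces about 36 mm apart. That is roughly 14 mm of draw by camera, or about 16 mm by finger width. The two differ by 2 mm, but both are well over the 10.5 mm needed.
- **Grip and swing:** I squeezed the grip to 39.5 mm, so the trigger was right in. I then swung the gate steadily round its hinge and past the detent at up to about 0.5 rad/s.
- **Last checks:** The gate angle from the tool's yaw and from its position about the hinge agreed (both 94.9–95.0°). The finger width was 39.5 mm with the grip set to 40 N, and the arm was still. In the last side and top pictures I could see no change in the flask or the other bystanders. The arm partly hid the case in the top view and the beaker and dropper in the side view, but each was visible in the other.

No check failed. I had no direct reading of the joints or the contact force, and the state could not be read after handing in.

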